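Peel the matching sweets tray and present it over the box

TASK

Look which sweet box, green or brown, is standing on the blue packing mat, and peel the top tray of that colour off its sticky stack: lift it by its tab corner first, with the opposite corner still down, so that the rest of the stack stays standing in its place. Then hold the tray steady and level, open side up, centred just above that box without touching it, its long sides along the box's long sides, and finish while still holding it there. Leave the other tray stack, both boxes, the jar and the dish where they are.

Things in the scene. Friction and masses are not known exactly. Their poses are not given: they have to be found in the camera images.
- mat: Thin flat blue packing mat, 210 x 170 mm, 1.5 mm thick, fixed; origin at its centre on the table.
- carton_green: Open green cardboard sweet box without lid, 164 mm (x) by 124 mm (y), 45 mm high, walls 4 mm, with a cream band round it, 0.25 kg, loose. Origin: centre of its underside; z up. It stands either on the blue mat (then it is the one being packed) or on the bare table beyond it, farther from the robot.
- stack_green: Nested darker green trays that stay behind: one loose block, 1.3 kg, 150 (x) x 110 (y) x 85 mm; origin under its centre. Two sprung steel clips over the rim at (-75, 5) and (-30, -55) mm, near the corner diagonal to the tab, hold the top tray with 4 to 7 N each; they give way once it tilts 0.2 to 0.3 rad about that corner (tab 35 to 55 mm up). A slow upward pull at the tab tilts it so.
- tray_green: Top green tray, stuck on the green stack: open-topped, 150 (x) by 110 (y) by 24 mm deep, 110 g, walls tapering inward to a 116 x 76 mm floor; flat rim 8 mm wide, 3 mm thick, upper face 97 mm above the table at the start. Origin: centre of its underside (73 mm above the stack's origin, same yaw); z up, out of the open side. Paler upright pull tab at its (+x, +y) corner.
- tray_green_tab (a point): Centre of the green top tray's pull tab, at (64, 45, 35) mm in the tray's frame. The tab is an upright block on the rim: 22 mm high (11 mm above and below this point; top 119 mm above the table), 10 mm thick along the tray's diagonal (0.633 rad from its x towards its y), 24 mm wide across it. Pinch the 10 mm from above; all round it is free above the rim.
- tray_green_far (a point): The green top tray's rim corner diagonally across from the tab, upper face, at (-75, -55, 24) mm in the tray's frame: the corner to tilt about.
- carton_brown: Open brown cardboard sweet box without lid, 164 mm (x) by 124 mm (y), 45 mm high, walls 4 mm, with a cream band round it, 0.25 kg, loose. Origin: centre of its underside; z up. It stands either on the blue mat (then it is the one being packed) or on the bare table beyond it, farther from the robot.
- stack_brown: Nested darker brown trays that stay behind: one loose block, 1.3 kg, 150 (x) x 110 (y) x 85 mm; origin under its centre. Two sprung steel clips over the rim at (-75, 5) and (-30, -55) mm, near the corner diagonal to the tab, hold the top tray with 4 to 7 N each; they give way once it tilts 0.2 to 0.3 rad about that corner (tab 35 to 55 mm up). A slow upward pull at the tab tilts it so.
- tray_brown: Top brown tray, stuck on the brown stack: open-topped, 150 (x) by 110 (y) by 24 mm deep, 110 g, walls tapering inward to a 116 x 76 mm floor; flat rim 8 mm wide, 3 mm thick, upper face 97 mm above the table at the start. Origin: centre of its underside (73 mm above the stack's origin, same yaw); z up, out of the open side. Paler upright pull tab at its (+x, +y) corner.
- tray_brown_tab (a point): Centre of the brown top tray's pull tab, at (64, 45, 35) mm in the tray's frame. The tab is an upright block on the rim: 22 mm high (11 mm above and below this point; top 119 mm above the table), 10 mm thick along the tray's diagonal (0.633 rad from its x towards its y), 24 mm wide across it. Pinch the 10 mm from above; all round it is free above the rim.
- tray_brown_far (a point): The brown top tray's rim corner diagonally across from the tab, upper face, at (-75, -55, 24) mm in the tray's frame: the corner to tilt about.
- jar: Bystander: small amber jar with a white cap, 56 mm across, 65 mm high, 180 g; origin under its centre.
- dish: Bystander: small white sample dish of sweet cubes, 75 x 60 mm, 35 mm high, 250 g; origin under its centre.

How it is judged:
On the way:
1. the tab corner of the matching tray is raised at least 18 mm while its opposite corner is still down on the stack (raised under 9 mm) (((horizontal distance between carton_green and mat below 0.06 m and z of tray_green_tab in the frame of stack_green above 0.126 m and z of tray_green_far in the frame of stack_green below 0.106 m) or (horizontal distance between carton_brown and mat below 0.06 m and z of tray_brown_tab in the frame of stack_brown above 0.126 m and z of tray_brown_far in the frame of stack_brown below 0.106 m))), for 0.1 s.
At the end, for the whole second after the job is handed in: The matching tray is in the fingers, still, touching no box or stack, centred over the box within 35 mm, underside 10 to 155 mm above its rim, level within 0.22 rad, long sides aligned within 0.35 rad; stacks within 30 mm of their places and upright (0.1 rad), other tray undisturbed (((horizontal distance between carton_green and mat below 0.06 m and horizontal distance between tray_green and carton_green below 0.035 m and z of tray_green in the frame of carton_green between 0.055 and 0.2 m and angle between tray_green's own z axis and vertical below 0.22 rad and angle between the x axis of tray_green and the x axis of carton_green, either way round below 0.35 rad and contact force between the fingers and tray_green above 1 N and contact force between tray_green and carton_green below 0.1 N and contact force between tray_green and stack_green below 0.1 N and linear speed of tray_green below 0.03 m/s and distance of tray_brown from where it was at the start of the episode below 0.02 m and distance of each of stack_green, stack_brown from where it was at the start of the episode below 0.03 m and angle between each of stack_green, stack_brown's own z axis and vertical below 0.1 rad) or (horizontal distance between carton_brown and mat below 0.06 m and horizontal distance between tray_brown and carton_brown below 0.035 m and z of tray_brown in the frame of carton_brown between 0.055 and 0.2 m and angle between tray_brown's own z axis and vertical below 0.22 rad and angle between the x axis of tray_brown and the x axis of carton_brown, either way round below 0.35 rad and contact force between the fingers and tray_brown above 1 N and contact force between tray_brown and carton_brown below 0.1 N and contact force between tray_brown and stack_brown below 0.1 N and linear speed of tray_brown below 0.03 m/s and distance of tray_green from where it was at the start of the episode below 0.02 m and distance of each of stack_brown, stack_green from where it was at the start of the episode below 0.03 m and angle between each of stack_brown, stack_green's own z axis and vertical below 0.1 rad))); the arm keeps its last pose, push and grip.
It fails at once if the rest of a stack is carried along, shoved more than 30 mm or tipped by 0.15 rad (distance of any of stack_green, stack_brown from where it was at the start of the episode above 0.03 m or angle between any of stack_green, stack_brown's own z axis and vertical above 0.15 rad).
It fails at once if the top tray of the other colour is moved more than 20 mm ((horizontal distance between carton_green and mat below 0.06 m and distance of tray_brown from where it was at the start of the episode above 0.02 m) or (horizontal distance between carton_brown and mat below 0.06 m and distance of tray_green from where it was at the start of the episode above 0.02 m)).
It fails at once if a box is moved more than 20 mm (distance of any of carton_green, carton_brown from where it was at the start of the episode above 0.02 m).
It fails at once if the jar or the dish is moved more than 20 mm (distance of any of jar, dish from where it was at the start of the episode above 0.02 m).
It also fails if it takes over 51 s, if anything falls off the work surface, if the arm or the gripper's body presses on something with over 40 N, if the wrist force passes 120 N, or if a joint passes its speed limit or range.

ROBOT

A 6-joint arm with a two-finger parallel gripper is mounted at the origin on the work surface. World frame = base frame: x ahead of the robot, y to its left, z up, the work surface at z = 0. Lengths are in m, angles in rad, forces in N, time in s.
With the tool pointing down it reaches from about 0.25 to 0.775 m from the base axis. Payload 4 kg.
Tool frame: the origin (TCP) lies midway between the tips of the shut fingers; the grasp point (between the pads) lies 19 mm behind it; z points along the fingers, y is the line along which they close (so a half turn about z gives the same grasp; the last joint's range is limited). The gripper opens to 94 mm and grips with 3 to 60 N. Pads are 16 mm wide; open, the fingers measure 119 mm over their backs; the gripper's body (75 mm by 177 mm) begins 78 mm behind the grasp point.
Start: joints at [-1.219, 0.087, 1.371, -0, 1.684, -0.103], TCP at [0.242, -0.494, 0.206] pointing down, gripper open.
Joint ranges: [-3.1, 3.1], [-0.76, 2.03], [0.27, 2.55], [-1.08, 4.22], [0.17, 2.65], [-2.57, 2.57]. Speed limits (rad/s): [2.79, 2.79, 3.14, 3.14, 3.14, 3.14].

INTERFACE

Orientations are given as [roll, pitch, yaw] about the fixed x, y, z axes, in that order (R = Rz(yaw) Ry(pitch) Rx(roll)).
In Python, from bench import robot gives the robot as it stands.
- The arm moves only by the tool servo_tool, never from a script. Its argument "moves" is a list of rows, each a list of 5 numbers: the shift along the tool's x, y, z in units of 25 mm (1.0 is 25 mm), then the turn about the tool's z in units of 6 degrees (1.0 is 6 degrees), then the closure, from 0 (fully open) to 1 (shut). In form: [[dx, dy, dz, yaw, gripper], ...]. A call has 1 to 10 rows; each row is the pose to reach, as a shift and turn from the pose commanded when the call began, along the tool's axes at that moment; what a row does not reach only later rows make up. A row lasts 1/12 s, in which the tool goes at most 41.7 mm and 7.16 degrees, less where a joint would pass 70% of its speed; a pose out of reach is approached as far as the arm can. A call with a gripper value outside its range is refused whole. The fingers move at their own pace and stop on an object; the grip force is fixed at half the most. Time passes only in rows, so rows that repeat a pose let the fingers close. It gives the time, the measured TCP pose, the force, the opening and the grip force at its end, in the units of the state.
- robot.get_obs(): the state, without advancing time (a new reading comes with each control period).
- robot.snapshot(name): name is "side" or "top"; returns a dict with "image" (420x560x3 uint8, blue, green, red), "fx", "fy", "cx", "cy" (pixels), "eye" and "orientation" of the camera in the world. Camera axes: x right, y down, z forward; pixel columns grow to the right and rows downward; lengths in m; the calibration is good to about 2 mm. A picture is of the moment at which its call begins. There is no depth.
- robot.close_job(): hands the job in; it is judged then, once.
The state is a dict: "time": time; "joint_positions": joint angles; "qvel": joint speeds; "joint_torque": joint torques, N m; "tool_pos": TCP position; "ee_rot": TCP orientation; "wrist_force": force on the tool from outside, world axes, zero at the start; "wrist_torque": the same for the moment, N m; "width": finger opening in m; "finger_force": force on a finger pad.
Only numpy, scipy, OpenCV 4.12 (cv2) and the standard library are available. Lean on these libraries where they do the work, as an engineer would, in place of code of your own. Each camera call takes 0.05 s, during which the arm holds its last target. There are 200 camera calls.

## Working session

There is one attempt and no reset: what is moved stays moved. The work goes in short steps, Python scripts to look and compute and a tool call to move; the robot and the scene stay as the last step left them, time stands still between calls to the robot, and variables do not carry over. Pictures are saved under pics/ and viewed, at most 13 in all, crops included, and the job is handed in when it is done.

Besides the shell and the picture viewer there is one more tool, called after "Call:" by a JSON object that holds its "api" and its "payload". servo_tool: Moves the arm, as the interface text tells. Its arguments: {"type":"object","properties":{"moves":{"type":"array"}},"required":["moves"]}

```bash
mkdir -p pics; cat > h.py <<'E'
import numpy as np, cv2, pickle
from scipy.spatial.transform import Rotation as R
from bench import robot
def snap(n,f):
    s=robot.snapshot(n); cv2.imwrite(f'pics/{f}.png',s['image']); pickle.dump(s,open(f'pics/{f}.pkl','wb')); return s
def rot(s):
    o=np.array(s['orientation'],float)
    return o if o.shape==(3,3) else (R.from_euler('xyz',o).as_matrix() if o.size==3 else R.from_quat(o).as_matrix())
def cast(s,u,v,z):
    d=rot(s)@np.array([(u-s['cx'])/s['fx'],(v-s['cy'])/s['fy'],1]); e=np.array(s['eye'])
    return e+d*(z-e[2])/d[2]
def proj(s,p):
    c=rot(s).T@(np.array(p)-np.array(s['eye'])); return s['fx']*c[0]/c[2]+s['cx'],s['fy']*c[1]/c[2]+s['cy']
E
python3 - <<'E'
from h import *
for n in('top','side'):
    s=snap(n,n+'0'); print({k:v for k,v in s.items() if k!='image'})
print(robot.get_obs())
E
```

```text
{'fx': 439.8326767256784, 'fy': 439.8326767256784, 'cx': 284.8122238149584, 'cy': 212.45042061556504, 'eye': array([0.40318409, 0.01242985, 1.08425901]), 'orientation': array([-3.02015806, -0.01341477, -1.5723897 ])}
{'fx': 445.83014306191444, 'fy': 445.83014306191444, 'cx': 277.56963352698153, 'cy': 217.173553790581, 'eye': array([0.27314674, 0.6211377 , 0.82980289]), 'orientation': array([-2.39158657,  0.00542157, -2.74250064])}
{'time': 0.1, 'joint_positions': array([-1.21909060e+00,  8.78881122e-02,  1.37206969e+00, -1.63407369e-05,
        1.68357795e+00, -1.03105278e-01]), 'qvel': array([ 0.00036575, -0.00133759, -0.00436056,  0.00042837, -0.0008574 ,
       -0.0018497 ]), 'joint_torque': array([ 2.81553388e-03, -3.41252768e+01, -3.03301084e+01,  7.22247781e-02,
        3.04431701e-02, -9.97135430e-05]), 'tool_pos': array([ 0.24143392, -0.49364522,  0.20443433]), 'ee_rot': array([-3.13965820e+00, -1.83834498e-04,  4.54809000e-01]), 'wrist_force': array([-0.51480256,  0.54236212,  0.97630428]), 'wrist_torque': array([-0.00250564,  0.02829189, -0.04419636]), 'finger_force': 0.0, 'width': 0.09387230361482285}
```

View pics/top0.png

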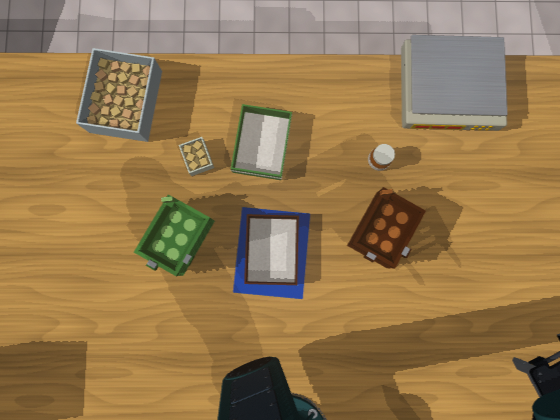

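View pics/side0.png

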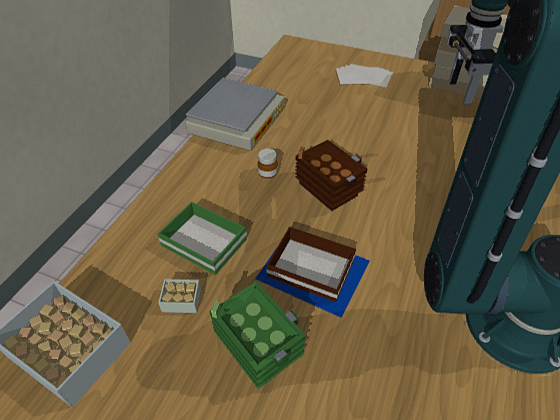

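The brown box (272,250) stands on the blue mat. The brown stack is at about (386,228) in the top view, with its tab near (386,192) and clips at (371,256) and (404,264). Next I'll measure the stack, tab and box.

```bash
python3 - <<'E'
from h import *
s=pickle.load(open('pics/top0.pkl','rb')); t=pickle.load(open('pics/side0.pkl','rb'))
a=cv2.resize(s['image'][175:285,335:440],None,fx=5,fy=5,interpolation=cv2.INTER_CUBIC)
b=cv2.resize(t['image'][130:215,285:375],None,fx=6,fy=6,interpolation=cv2.INTER_CUBIC)[:,:270*2]
cv2.imwrite('pics/c_top.png',a);cv2.imwrite('pics/c_side.png',b)
hsv=cv2.cvtColor(s['image'],cv2.COLOR_BGR2HSV)
for nm,reg in(('box',(200,300,236,310)),('stack',(180,275,340,430))):
    m=np.zeros(hsv.shape[:2],np.uint8);y0,y1,x0,x1=reg
    m[y0:y1,x0:x1]=((hsv[...,0]<14)&(hsv[...,1]>130)&(hsv[...,2]<115))[y0:y1,x0:x1]*255
    cs=max(cv2.findContours(m,cv2.RETR_EXTERNAL,2)[0],key=cv2.contourArea)
    r=cv2.minAreaRect(cs);print(nm,r,cv2.contourArea(cs))
    for p in cv2.boxPoints(r): print(p,cast(s,*p,0.045 if nm=='box' else .097)[:2].round(4))
E
```

```text
box ((272.1620788574219, 232.25811767578125), (51.48568344116211, 34.95633316040039), 2.8624050617218018) 35.0
[245.57855 248.42894] [0.4447 0.0908]
[247.32416 213.51622] [0.5274 0.0874]
[298.7456 216.0873] [ 0.5213 -0.0349]
[297.      251.00002] [ 0.4385 -0.0303]
stack ((388.4292297363281, 230.12734985351562), (57.597251892089844, 70.51535034179688), 29.05460548400879) 3391.0
[346.13205 246.96223] [ 0.4456 -0.1385]
[380.37735 185.32074] [ 0.5861 -0.2195]
[430.7264  213.29247] [ 0.5217 -0.3324]
[396.4811  274.93396] [ 0.3833 -0.2499]
```

View pics/c_top.png

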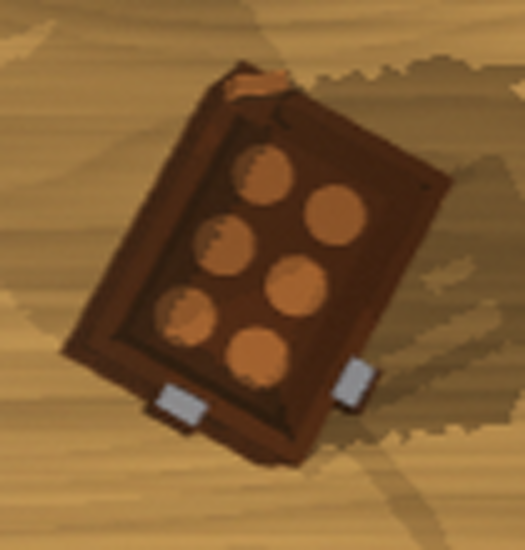

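View pics/c_side.png

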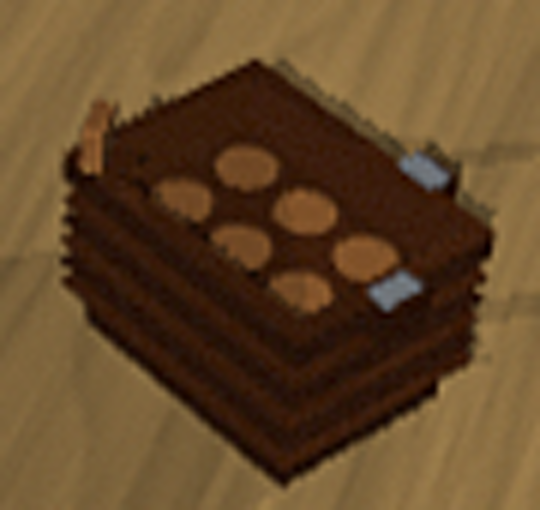

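The tab shows at crop (258,85) in the top view, which is full-image (386.6,192), and at (300.8,152.8) in the side view. The rim corners are at crop (65,352), (450,180) and (300,462). Next I'll fit the tray pose and measure the box.

```bash
python3 - <<'E'
from h import *
s=pickle.load(open('pics/top0.pkl','rb')); t=pickle.load(open('pics/side0.pkl','rb'))
C=lambda p:(p[0]/5-.1*4+335,p[1]/5-.4+175)
D=lambda p:(p[0]/6-.4+285,p[1]/6-.4+130)
px=[(65,352),(450,180),(300,464)]; loc=np.array([[-75,55],[75,-55],[-75,-55]])/1e3
W=np.array([cast(s,*C(p),.097)[:2] for p in px])
pxs=[(255,62),(290,365),(492,235)];locs=np.array([[75,-55],[-75,55],[-75,-55]])/1e3
W2=np.array([cast(t,*D(p),.097)[:2] for p in pxs])
def fit(L,W):
    a=L-L.mean(0);b=W-W.mean(0); th=np.arctan2((a[:,0]*b[:,1]-a[:,1]*b[:,0]).sum(),(a*b).sum())
    r=np.array([[np.cos(th),-np.sin(th)],[np.sin(th),np.cos(th)]]); c=W.mean(0)-r@L.mean(0)
    print(th.round(4),c.round(4),'res',(W-(L@r.T+c)).round(4).tolist(),'tab',(r@[.064,.045]+c).round(4),'diag',(th+.633).round(3))
fit(loc,W);fit(locs,W2);fit(np.vstack([loc,locs]),np.vstack([W,W2]))
# tab triangulation
def ray(s,u,v):
    d=rot(s)@np.array([(u-s['cx'])/s['fx'],(v-s['cy'])/s['fy'],1]);return np.array(s['eye']),d/np.linalg.norm(d)
e1,d1=ray(s,*C((258,85)));e2,d2=ray(t,*D((95,137)))
k=np.linalg.lstsq(np.c_[d1,-d2],e2-e1,rcond=None)[0];print('tab tri',e1+k[0]*d1,e2+k[1]*d2)
print('tab top ends',[cast(s,*C(p),.119)[:2].round(4) for p in((225,80),(290,75))])
# box
hsv=cv2.cvtColor(s['image'],cv2.COLOR_BGR2HSV)
m=((hsv[...,0]<20)|(hsv[...,0]>170))&(hsv[...,1]>100)&(hsv[...,2]<110)
m[:205]=0;m[295:]=0;m[:,:240]=0;m[:,308:]=0
p=np.argwhere(m)[:,::-1].astype(np.float32);r=cv2.minAreaRect(p);print(r)
B=[cast(s,*q,.045)[:2] for q in cv2.boxPoints(r)];print(np.round(B,4),np.mean(B,0),[np.linalg.norm(B[i]-B[i-1]).round(4) for i in range(4)])
w=(hsv[...,1]<60)&(hsv[...,2]>120);w[:205]=0;w[295:]=0;w[:,:236]=0;w[:,308:]=0
bm=(hsv[...,0]>100)&(hsv[...,0]<130)&(hsv[...,1]>150);bm[:190]=0;bm[310:]=0;bm[:,:220]=0;bm[:,325:]=0
for M,z in((w,.005),(bm,.0015)):
    r=cv2.minAreaRect(np.argwhere(M)[:,::-1].astype(np.float32));B=np.array([cast(s,*q,z)[:2] for q in cv2.boxPoints(r)]);print(B.round(4).tolist(),B.mean(0))
cv2.imwrite('pics/c_box.png',cv2.resize(s['image'][195:305,222:322],None,fx=5,fy=5,interpolation=cv2.INTER_CUBIC))
E
```

```text
-0.5072 [ 0.49   -0.2317] res [[-0.0012, 0.0053], [-0.001, -0.0025], [0.0022, -0.0028]] tab [ 0.5678 -0.2235] diag 0.126
-0.5221 [ 0.4924 -0.2293] res [[-0.0006, -0.0032], [-0.0005, 0.0073], [0.0011, -0.0042]] tab [ 0.5704 -0.2222] diag 0.111
-0.5147 [ 0.4912 -0.2305] res [[-0.003, 0.0038], [-0.0016, -0.0034], [0.0011, -0.0047], [0.0, -0.0022], [0.0013, 0.0088], [0.0022, -0.0023]] tab [ 0.5691 -0.2229] diag 0.118
tab tri [ 0.56998169 -0.23010662  0.10644669] [ 0.57252717 -0.22943904  0.10671532]
tab top ends [array([ 0.5701, -0.2123]), array([ 0.5724, -0.2415])]
((273.5, 244.5), (79.0, 67.0), 90.0)
[[ 0.5479  0.105 ]
 [ 0.5479 -0.0547]
 [ 0.3616 -0.0533]
 [ 0.362   0.103 ]] [0.45484908 0.02501351] [np.float64(0.1859), np.float64(0.1597), np.float64(0.1863), np.float64(0.1563)]
[[0.5186, 0.0885], [0.5186, -0.0471], [0.3433, -0.046], [0.3436, 0.087]] [0.43103713 0.02060161]
[[0.3416, 0.1227], [0.5487, 0.1053], [0.5325, -0.0637], [0.3257, -0.0424]] [0.43713419 0.03047073]
```

View pics/c_box.png

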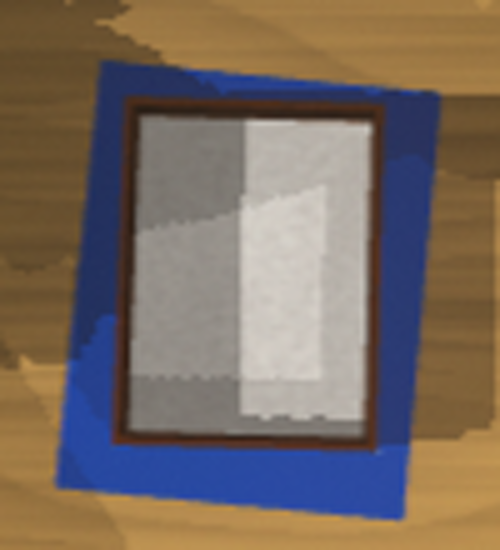

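The box rim corners show at crop (125,97), (384,104), (376,450) and (112,442). I'll fit the box and work out the approach in tool axes.

```bash
cat >> h.py <<'E'
def plan(p,yaw=None):
    o=robot.get_obs(); M=R.from_euler('xyz',o['ee_rot']).as_matrix()
    d=M.T@(np.array(p)-o['tool_pos'])/.025
    dy=0 if yaw is None else -((yaw-o['ee_rot'][2]+np.pi)%(2*np.pi)-np.pi)*180/np.pi/6
    print('plan',d.round(2),round(dy,2),'pose',o['tool_pos'].round(4),o['ee_rot'].round(3),'F',o['wrist_force'].round(1),o['width'].round(4),round(o['finger_force'],1),o['time'])
E
python3 - <<'E'
from h import *
s=pickle.load(open('pics/top0.pkl','rb'))
B=np.array([cast(s,x/5-.4+222,y/5-.4+195,.0465)[:2] for x,y in((125,97),(384,104),(376,450),(112,442))])
print(B.round(4).tolist(),B.mean(0),[np.linalg.norm(B[i]-B[i-1]).round(4) for i in range(4)])
v=B[0]-B[3]+B[1]-B[2];print('yaw',np.arctan2(v[1],v[0]))
print('jar',cast(s,382,153,.065),'scale',cast(s,405,128,.05))
plan([.570,-.226,.205],1.68)
E
```

```text
[[0.5261, 0.089], [0.5228, -0.034], [0.3604, -0.0294], [0.3643, 0.0936]] [0.44338389 0.02981992] [np.float64(0.1619), np.float64(0.123), np.float64(0.1625), np.float64(0.1231)]
yaw -0.02838178518018299
jar [ 0.67018032 -0.23311122  0.065     ] scale [ 0.73658045 -0.29468391  0.05      ]Traceback (most recent call last):
  File "<stdin>", line 7, in <module>
  File "h.py", line 18, in plan
    print('plan',d.round(2),round(dy,2),'pose',o['tool_pos'].round(4),o['ee_rot'].round(3),'F',o['wrist_force'].round(1),o['width'].round(4),round(o['finger_force'],1),o['time'])
                                                                                                                         ^^^^^^^^^^^^^^^^
AttributeError: 'float' object has no attribute 'round'
```

```bash
sed -i "s/o\['width'\].round(4)/round(o['width'],4)/" h.py; python3 -c "
from h import *
plan([.570,-.226,.205],1.68)"
```

```text
plan [ 1.651e+01 -3.840e+00 -1.000e-02] -11.7 pose [ 0.2414 -0.4936  0.2044] [-3.14  -0.     0.455] F [-0.5  0.5  1. ] 0.0939 0.0 0.1
```

Call:
{"api": "servo_tool", "payload": {"moves": [[1.5,-0.35,0,-1,0],[3.2,-0.75,0,-2.2,0],[4.9,-1.14,0,-3.4,0],[6.6,-1.53,0,-4.6,0],[8.3,-1.93,0,-5.8,0],[10,-2.32,0,-7,0],[11.7,-2.72,0,-8.2,0],[13.4,-3.1,0,-9.4,0],[15.1,-3.5,0,-10.6,0],[16.5,-3.84,0,-11.7,0]]}}

```text
time: 0.93
tool_pos: [0.5634, -0.2313, 0.2049]
ee_rot: [-3.141, -0.0, 1.686]
wrist_force: [-0.3, -0.3, 0.2]
width: 0.094
finger_force: 0.0
```

Call:
{"api": "servo_tool", "payload": {"moves": [[0,0,0,0,0],[0,0,0,0,0],[0,0,0,0,0],[0,0,0,0,0]]}}

```text
time: 1.27
tool_pos: [0.5613, -0.234, 0.2053]
ee_rot: [-3.141, 0.0, 1.678]
wrist_force: [0.0, 0.1, 0.2]
width: 0.0941
finger_force: 0.0
```

```bash
python3 - <<'E'
from h import *
plan([.570,-.226,.1],1.68)
s=snap('side','side1');s=snap('top','top1')
a=s['image'][150:290,320:460];b=pickle.load(open('pics/side1.pkl','rb'))['image'][70:210,250:390]
cv2.imwrite('pics/v1.png',cv2.resize(np.hstack([a,b]),None,fx=2.8,fy=2.8,interpolation=cv2.INTER_CUBIC))
E
```

```text
plan [0.28 0.38 4.21] -0.02 pose [ 0.5613 -0.234   0.2053] [-3.141  0.     1.678] F [0.  0.1 0.2] 0.0941 0.0 1.2667
```

View pics/v1.png

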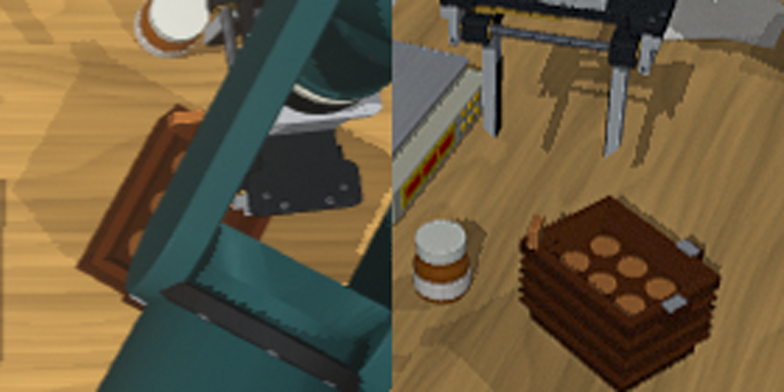

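The gripper is above the stack with its fingers open along the tab's diagonal. The stack is undisturbed. I'll correct sideways and go down to just above the tab.

Call:
{"api": "servo_tool", "payload": {"moves": [[0.28,0.38,0.5,0,0],[0.28,0.38,1.2,0,0],[0.28,0.38,2,0,0.3],[0.28,0.38,2.6,0,0.45],[0.28,0.38,3,0,0.45],[0.28,0.38,3.1,0,0.45],[0.28,0.38,3.1,0,0.45],[0.28,0.38,3.1,0,0.45],[0.28,0.38,3.1,0,0.45]]}}

```text
time: 2.12
tool_pos: [0.5717, -0.2254, 0.1295]
ee_rot: [3.139, 0.001, 1.68]
wrist_force: [0.0, -0.6, 0.1]
width: 0.053
finger_force: 0.0
```

```bash
python3 - <<'E'
from h import *
plan([.570,-.226,.1],1.68)
s=snap('side','side2');t=snap('top','top2')
print(proj(s,robot.get_obs()['tool_pos']))
a=s['image'][100:200,260:360];b=t['image'][150:250,340:440]
cv2.imwrite('pics/v2.png',cv2.resize(np.hstack([a,b]),None,fx=4,fy=4,interpolation=cv2.INTER_CUBIC))
E
```

```text
plan [-0.01 -0.07  1.18] -0.0 pose [ 0.5717 -0.2254  0.1295] [3.139e+00 1.000e-03 1.680e+00] F [ 0.  -0.6  0.1] 0.053 0.0 2.1167
(np.float64(300.47242903283006), np.float64(146.3370557646984))
```

View pics/v2.png

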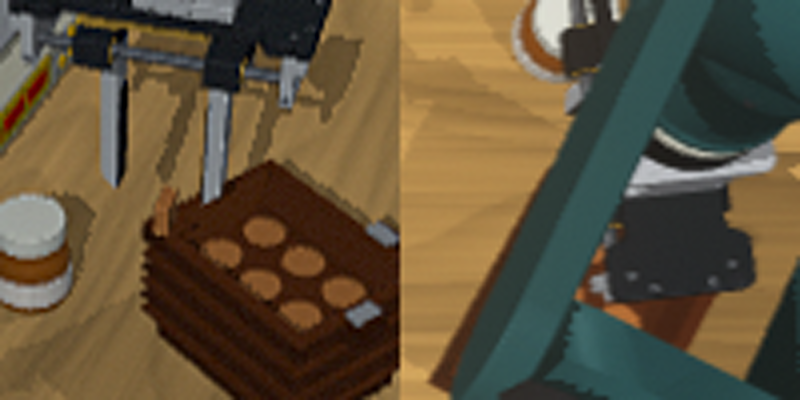

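The tips at crop (116,185) and (212,200) straddle the tab, whose top is at (167,190). The midpoint agrees within about 2 px. I'll descend and close.

Call:
{"api": "servo_tool", "payload": {"moves": [[-0.1,-0.05,0.4,0,0.45],[-0.1,-0.05,0.8,0,0.45],[-0.1,-0.05,1.1,0,0.45],[-0.1,-0.05,1.1,0,0.45],[-0.1,-0.05,1.1,0,0.7],[-0.1,-0.05,1.1,0,1],[-0.1,-0.05,1.1,0,1],[-0.1,-0.05,1.1,0,1],[-0.1,-0.05,1.1,0,1],[-0.1,-0.05,1.1,0,1]]}}

```text
time: 3.05
tool_pos: [0.5702, -0.2278, 0.1009]
ee_rot: [3.141, 0.0, 1.68]
wrist_force: [1.1, 0.4, 0.1]
width: 0.015
finger_force: 0.0
```

Call:
{"api": "servo_tool", "payload": {"moves": [[0,0,0,0,1],[0,0,0,0,1],[0,0,0,0,1],[0,0,0,0,1]]}}

```text
time: 3.38
tool_pos: [0.5702, -0.2277, 0.1008]
ee_rot: [3.141, 0.0, 1.68]
wrist_force: [-0.2, 0.3, 0.4]
width: 0.0098
finger_force: 30.0
```

Call:
{"api": "servo_tool", "payload": {"moves": [[0,0,-0.08,0,1],[0,0,-0.16,0,1],[0,0,-0.24,0,1],[0,-0.01,-0.32,0,1],[0,-0.01,-0.4,0,1],[0,-0.02,-0.48,0,1],[0,-0.03,-0.56,0,1],[0,-0.04,-0.64,0,1],[0,-0.05,-0.72,0,1],[0,-0.06,-0.8,0,1]]}}

```text
time: 4.22
tool_pos: [0.5677, -0.2277, 0.12]
ee_rot: [-3.14, -0.001, 1.68]
wrist_force: [-3.7, -0.1, -7.7]
width: 0.011
finger_force: 30.5
```

Call:
{"api": "servo_tool", "payload": {"moves": [[0,0,-0.08,0,1],[0,-0.02,-0.16,0,1],[0,-0.04,-0.24,0,1],[0,-0.06,-0.32,0,1]]}}

```text
time: 4.55
tool_pos: [0.5669, -0.2278, 0.1285]
ee_rot: [-3.142, -0.0, 1.68]
wrist_force: [-1.6, 0.0, -7.6]
width: 0.0114
finger_force: 31.2
```

```bash
python3 - <<'E'
from h import *
plan([.570,-.228,.1],1.68)
s=snap('side','side3')
cv2.imwrite('pics/v3.png',cv2.resize(s['image'][90:220,250:390],None,fx=4,fy=4,interpolation=cv2.INTER_CUBIC))
E
```

```text
plan [-0.02  0.12  1.14] 0.0 pose [ 0.5669 -0.2278  0.1285] [-3.142 -0.     1.68 ] F [-1.6  0.  -7.6] 0.0114 31.2 4.55
```

View pics/v3.png

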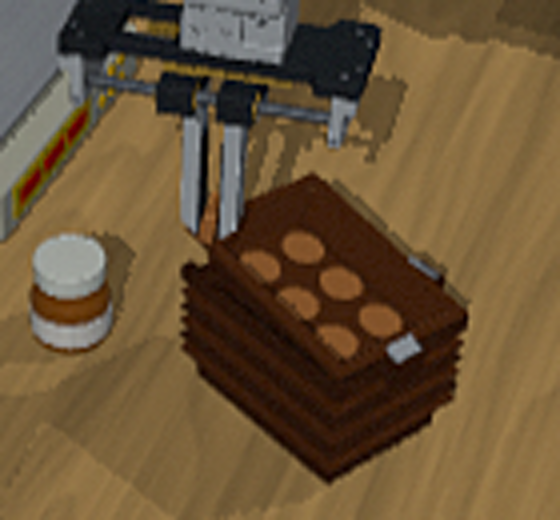

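The tray is tilting about its far corner. The tab, at crop (208,220), is about 27 mm up, the clips at (403,348) and (425,267) still hold, and the stack is in place. I'll keep pulling slowly.

Call:
{"api": "servo_tool", "payload": {"moves": [[0,-0.02,-0.08,0,1],[0,-0.04,-0.16,0,1],[0,-0.06,-0.24,0,1],[0,-0.08,-0.32,0,1],[0,-0.1,-0.4,0,1],[0,-0.12,-0.48,0,1],[0,-0.14,-0.56,0,1],[0,-0.16,-0.64,0,1],[0,-0.18,-0.72,0,1],[0,-0.2,-0.8,0,1]]}}

```text
time: 5.43
tool_pos: [0.5622, -0.2288, 0.1493]
ee_rot: [3.141, 0.001, 1.68]
wrist_force: [0.4, 0.1, -0.5]
width: 0.0098
finger_force: 30.0
```

Call:
{"api": "servo_tool", "payload": {"moves": [[0,-0.02,-0.08,0,1],[0,-0.04,-0.16,0,1],[0,-0.06,-0.24,0,1],[0,-0.08,-0.32,0,1],[0,-0.1,-0.4,0,1],[0,-0.12,-0.48,0,1],[0,-0.14,-0.56,0,1]]}}

```text
time: 6.02
tool_pos: [0.5585, -0.2289, 0.1626]
ee_rot: [-3.142, 0.0, 1.68]
wrist_force: [-0.0, -1.0, -1.3]
width: 0.0097
finger_force: 30.0
```

The clips have let go: the force is now only the tray's weight and the width is back to 9.8 mm. I'll lift clear and plan the carry.

Call:
{"api": "servo_tool", "payload": {"moves": [[0,0,-0.2,0,1],[0,0,-0.5,0,1],[0,0,-0.8,0,1],[0,0,-1.2,0,1],[0,0,-1.6,0,1],[0,0,-1.9,0,1],[0,0,-2,0,1],[0,0,-2,0,1]]}}

```text
time: 6.68
tool_pos: [0.5591, -0.2292, 0.2142]
ee_rot: [3.139, 0.002, 1.68]
wrist_force: [0.2, -0.4, -0.8]
width: 0.01
finger_force: 30.0
```

```bash
python3 - <<'E'
from h import *
plan([.508,.073,.2],2.167)
s=snap('side','side4')
cv2.imwrite('pics/v4.png',cv2.resize(s['image'][40:220,240:400],None,fx=3.2,fy=3.2,interpolation=cv2.INTER_CUBIC))
E
```

```text
plan [12.24 -0.72  0.55] -4.65 pose [ 0.5591 -0.2292  0.2142] [3.139e+00 2.000e-03 1.680e+00] F [ 0.2 -0.4 -0.8] 0.01 30.0 6.6833
```

View pics/v4.png

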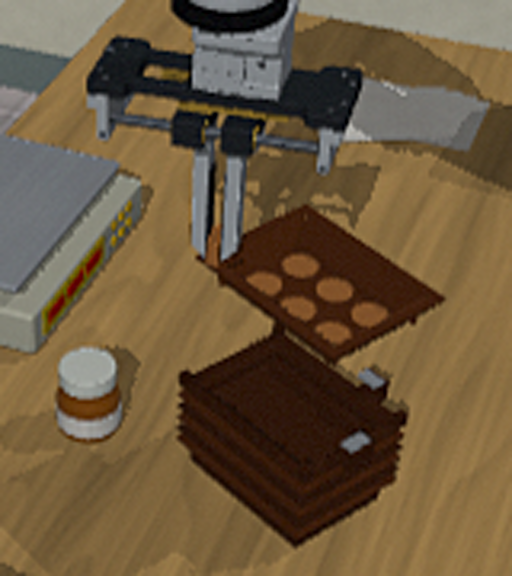

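The tray hangs free and near level, with the tab in the pads at crop (215,248). The stack stands in place at (295,440). I'll carry it gently.

Call:
{"api": "servo_tool", "payload": {"moves": [[0.2,0,0,0,1],[0.7,-0.04,0,-0.2,1],[1.3,-0.08,0,-0.5,1],[1.9,-0.11,0,-0.8,1],[2.5,-0.15,0,-1.1,1],[3.1,-0.18,0,-1.4,1],[3.7,-0.22,0,-1.7,1],[4.3,-0.25,0,-2,1],[4.9,-0.29,0,-2.3,1],[5.5,-0.32,0,-2.6,1]]}}

```text
time: 7.57
tool_pos: [0.5353, -0.0915, 0.2126]
ee_rot: [3.141, 0.0, 1.956]
wrist_force: [0.1, 1.0, -1.2]
width: 0.0103
finger_force: 30.0
```

```bash
python3 -c "
from h import *
plan([.508,.073,.2],2.167)"
```

```text
plan [6.51 1.46 0.5 ] -2.02 pose [ 0.5353 -0.0915  0.2126] [3.141 0.    1.956] F [ 0.1  1.  -1.2] 0.0103 30.0 7.5667
```

Call:
{"api": "servo_tool", "payload": {"moves": [[0.6,0.13,0,-0.2,1],[1.2,0.27,0,-0.4,1],[1.8,0.4,0,-0.6,1],[2.4,0.54,0,-0.8,1],[3.1,0.7,0,-1,1],[3.8,0.85,0,-1.2,1],[4.5,1,0,-1.4,1],[5.2,1.17,0,-1.6,1],[5.8,1.3,0,-1.8,1],[6.3,1.41,0,-2,1]]}}

```text
time: 8.4
tool_pos: [0.5091, 0.068, 0.2126]
ee_rot: [3.141, 0.0, 2.165]
wrist_force: [1.1, 0.2, -0.9]
width: 0.0099
finger_force: 30.0
```

Call:
{"api": "servo_tool", "payload": {"moves": [[0,0,0,0,1],[0,0,0.3,0,1],[0,0,0.6,0,1],[0,0,0.9,0,1],[0,0,1.1,0,1],[0,0,1.1,0,1],[0,0,1.1,0,1],[0,0,1.1,0,1]]}}

```text
time: 9.07
tool_pos: [0.5099, 0.0658, 0.185]
ee_rot: [3.141, 0.0, 2.161]
wrist_force: [-0.3, -1.1, -0.5]
width: 0.0096
finger_force: 30.0
```

```bash
python3 - <<'E'
from h import *
plan([.508,.073,.18],2.167)
t=snap('top','top5');s=snap('side','side5')
cv2.imwrite('pics/v5.png',cv2.resize(np.hstack([s['image'][160:330,220:390],t['image'][170:340,200:370]]),None,fx=2.35,fy=2.35,interpolation=cv2.INTER_CUBIC))
E
```

```text
plan [0.28 0.1  0.2 ] -0.06 pose [0.5099 0.0658 0.185 ] [3.141 0.    2.161] F [-0.3 -1.1 -0.5] 0.0096 30.0 9.0667
```

View pics/v5.png

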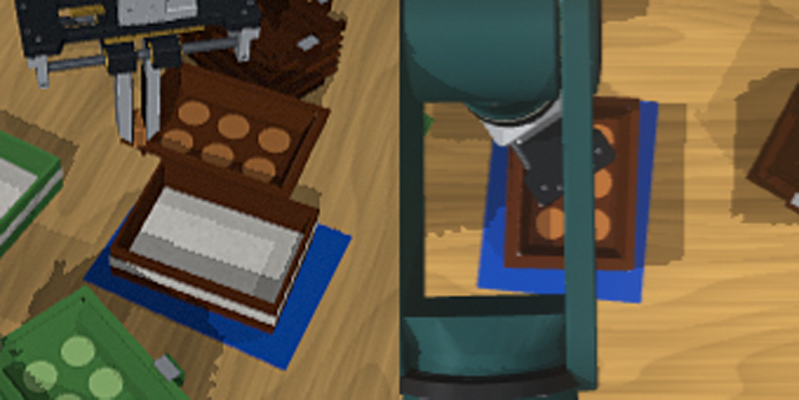

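The tray is over the brown box, with rim corners at (328,108), (288,195) and (180,65) in the side half and (637,270), (505,268) and (640,98) in the top half. I'll triangulate them for level and centring.

```bash
python3 - <<'E'
from h import *
s=pickle.load(open('pics/side5.pkl','rb'));t=pickle.load(open('pics/top5.pkl','rb'))
def ray(s,u,v):
    d=rot(s)@np.array([(u-s['cx'])/s['fx'],(v-s['cy'])/s['fy'],1]);return np.array(s['eye']),d/np.linalg.norm(d)
P=[]
for a,b in(((328,108),(637,270)),((288,195),(505,268)),((180,65),(640,98))):
    e1,d1=ray(s,a[0]/2.35+220,a[1]/2.35+160);e2,d2=ray(t,(b[0]-400)/2.35+200,b[1]/2.35+170)
    k=np.linalg.lstsq(np.c_[d1,-d2],e2-e1,rcond=None)[0];p,q=e1+k[0]*d1,e2+k[1]*d2;P.append((p+q)/2);print(((p+q)/2).round(4),np.linalg.norm(p-q).round(4))
P=np.array(P);print('centre',(P[1]+P[2])/2);x=P[2]-P[0];y=P[1]-P[0];print(np.linalg.norm(x),np.linalg.norm(y),'yaw',np.arctan2(x[1],x[0]));n=np.cross(x,y);n/=np.linalg.norm(n);print('normal',n,np.arccos(n[2]))
E
```

```text
[ 0.3676 -0.0319  0.1769] 0.005
[0.3696 0.0819 0.1842] 0.0045
[ 0.5132 -0.0369  0.1724] 0.0057
centre [0.44141069 0.02253169 0.17830037]
0.14580363365839788 0.11405451653916074 yaw -0.03409416512541433
normal [ 0.0284758  -0.06400338  0.99754333] 0.07010956887587409
```

The tray is level within 0.07 rad and centred within 8 mm. I'll make a small correction, lower 40 mm, settle, and check.

Call:
{"api": "servo_tool", "payload": {"moves": [[0.1,0,0.3,0,1],[0.2,0.05,0.6,0,1],[0.28,0.1,0.9,0,1],[0.28,0.1,1.2,0,1],[0.28,0.1,1.5,0,1],[0.28,0.1,1.6,0,1],[0.28,0.1,1.6,0,1],[0.28,0.1,1.6,0,1],[0.28,0.1,1.6,0,1],[0.28,0.1,1.6,0,1]]}}

```text
time: 10.0
tool_pos: [0.5083, 0.0733, 0.1456]
ee_rot: [3.141, 0.001, 2.162]
wrist_force: [0.0, 0.5, -0.2]
width: 0.01
finger_force: 30.0
```

Call:
{"api": "servo_tool", "payload": {"moves": [[0,0,0,0,1],[0,0,0,0,1],[0,0,0,0,1],[0,0,0,0,1],[0,0,0,0,1],[0,0,0,0,1]]}}

```text
time: 10.5
tool_pos: [0.5079, 0.0734, 0.145]
ee_rot: [3.142, 0.0, 2.162]
wrist_force: [-0.1, 0.3, -0.2]
width: 0.0097
finger_force: 30.0
```

```bash
python3 - <<'E'
from h import *
plan([.508,.073,.14],2.167)
s=snap('side','side6')
cv2.imwrite('pics/v6.png',s['image'])
E
```

```text
plan [-0.01 -0.    0.2 ] -0.05 pose [0.5079 0.0734 0.145 ] [3.142 0.    2.162] F [-0.1  0.3 -0.2] 0.0097 30.0 10.5
```

View pics/v6.png

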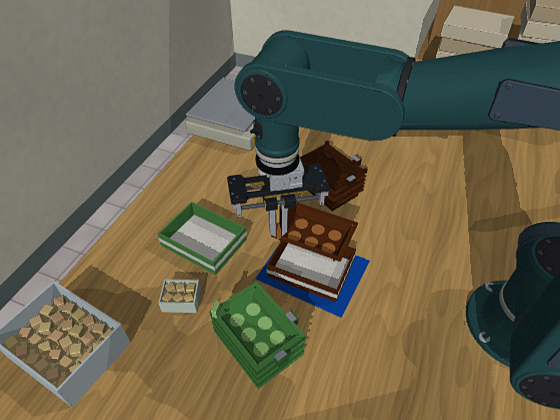

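The tray hangs level at (320,230), above the brown box at (308,270) with a clear gap. The stacks, boxes and dish are where they were; the arm does not seem to have come near the jar, which is hidden here. I'm handing in.

```bash
python3 -c "
from bench import robot
print(robot.close_job())"
```

```text
the job is handed in; nothing more can be done
None
```

The brown box was on the mat; I peeled the brown top tray off tab corner first and handed the job in still holding it level and centred about 70 mm above that box, with nothing else seen to move (the jar was hidden in the last picture); no verdict came back.

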